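# Clear the leaf-print press and hold its lid open

### The job

Take the steel weight off the lid of the leaf-print press and stand it upright near the middle of the folded paper towel, leaving the lid shut meanwhile. Then lift the lid and hold it open at 45 degrees so the print inside can be taken out; it falls shut if let go, so finish while still holding it there, steady in the gripper. Leave the other things on the table where they are.

Things in the scene. Friction and masses are not known exactly. Their poses are not given: they have to be found in the camera images.
- press: leaf-print press: low wooden bed 240 mm (its x) by 220 mm (its y), 50 mm high, fixed, with a flat black lid 10 mm thick on it (top at 60 mm). Origin at the centre of its underside, z up. The lid is hinged along the +y side (left, seen from the robot), its lifting bar is on the -y side: it opens by raising the -y side. Heading within 0.35 rad of straight
- press_lid (a joint): opening angle of the lid in rad: 0 shut, 0.785 = 45 degrees, stop at 1.6; no catch, no spring, hardly any friction: it falls shut by its own weight (about 0.45 kg, varies)
- lid_hinge (a point): middle of the lid's hinge line, fixed on the press, at local (0, 110 mm, 50 mm) of the press; the hinge line runs along the press's x axis. Axes as the press's
- lid_bar (a point): middle of the lid's round steel lifting bar: 10 mm thick, 130 mm long, parallel to the hinge, held 45 mm out from the lid's free edge by two 8 mm rods 120 mm apart, so its middle is free all around; moves with the lid. Lid shut: 265 mm from the hinge line towards the press's -y and 5 mm above it, 55 mm over the table. Axes turn with the lid: x along the bar, y towards the hinge
- weight_mid (a point): the steel weight, at the start standing on the shut lid: a round foot 70 mm wide and 20 mm high with a plain round upright handle 26 mm thick on it, 65 mm high in all; about 0.75 kg (varies). The point is on its axis half-way up, 32.5 mm above its underside; the handle spans from 10 mm below to 32.5 mm above this point. z is the weight's axis, up
- towel_top (a point): folded white paper towel, a flat square pad 140 by 140 by 8 mm fixed on the table, right or left of the press; the point is the centre of its top, 8 mm above the table
- print_tray: bystander: black shallow square tray 140 by 140 by 14 mm with a print in it, fixed, on the other side of the press from the towel; origin under its centre
- ink_jar: bystander: round amber jar 64 mm wide, 85 mm high, loose; origin at the centre of its underside
- mug: bystander: white mug 76 mm wide, 85 mm high, loose; origin at the centre of its underside
- tin: bystander: plain can 66 mm wide, 75 mm high, loose; origin at the centre of its underside
- brayer: bystander: ink roller 36 mm high, lying beyond the press, about 155 mm long, its roller 90 mm wide, loose; origin under the roller
- brush: bystander: paint brush lying beyond the press, loose; origin at the centre of its underside
- spoon: bystander: spoon lying near the robot, loose; origin at the centre of its underside

How it is judged:
By the outcome, as a careful person would: the job done as asked, in the order asked, and still so for the second after the job is handed in, while the arm keeps its last pose, push and grip.
It also fails if it takes over 58 s, if anything falls off the work surface, if the arm or the gripper's body presses on something with over 40 N, if the wrist force passes 120 N, or if a joint passes its speed limit or range.

### The arm

A 6-joint arm with a two-finger parallel gripper is mounted at the origin on the work surface. World frame = base frame: x ahead of the robot, y to its left, z up, the work surface at z = 0. Lengths are in m, angles in rad, forces in N, time in s.
With the tool pointing down it reaches from about 0.325 to 0.9 m from the base axis. Payload 6.1 kg.
Tool frame: the origin (TCP) lies midway between the tips of the shut fingers; the grasp point (between the pads) lies 19 mm behind it; z points along the fingers, y is the line along which they close (so a half turn about z gives the same grasp; the last joint's range is limited). The gripper opens to 87 mm and grips with 3 to 60 N. Pads are 19 mm wide; open, the fingers measure 117 mm over their backs; the gripper's body (75 mm by 190 mm) begins 51 mm behind the grasp point.
Start: joints at [-1.418, 0.22, 1.526, -0, 1.395, -0.126], TCP at [0.172, -0.601, 0.223] pointing down, gripper open.
Joint ranges: [-2.98, 2.98], [-0.91, 2.08], [0.09, 2.57], [-1.24, 4.39], [0.2, 2.65], [-2.68, 2.68]. Speed limits (rad/s): [2.57, 2.57, 3.01, 3.14, 3.14, 3.14].

### API

Orientations are given as a unit quaternion [x, y, z, w].
In Python, from station import env gives the robot as it stands. The module is installed in compiled form; this text tells all that it offers.
- The arm moves only by the shell command python3 -m pendant 'ROWS' [FORCE]. ROWS is JSON, a list of rows, each an object of numbers: "claw": the gripper command: -1 is shut, 1 is fully open, values between are in proportion; "tx", "ty", "tz": the shift along the tool's x, y, z in mm; "wx", "wy", "wz": the turn, a rotation vector about the tool's x, y, z in degrees. A call has 1 to 10 rows; each row is the pose to reach, as a shift and turn from the pose commanded when the call began, along the tool's axes at that moment; what a row does not reach only later rows make up. A row lasts 1/10 s, in which the tool goes at most 50 mm and 8.59 degrees, less where a joint would pass 70% of its speed; a pose out of reach is approached as far as the arm can. A call with a gripper value outside its range is refused whole. The fingers move at their own pace and stop on an object; FORCE is the grip in N (left out, the last holds). Time passes only in rows, so rows that repeat a pose let the fingers close. It gives the time, the measured TCP pose, the force, the opening and the grip force at its end, in the units of the state.
- env.state(): the state, without advancing time (a new reading comes with each control period).
- env.grab_frame(name): name is "scene" or "top" or "wrist"; returns a dict with "frame" (480x640x3 uint8, red, green, blue), "intrinsics" (3x3 intrinsics, pixels), "dist" ([k1, k2, p1, p2, k3] as OpenCV has them; the pictures are not rectified), "cam_to_world" (4x4, takes a point from camera to world coordinates). Camera axes: x right, y down, z forward; pixel columns grow to the right and rows downward; lengths in m; the calibration is good to about 2 mm. A picture is of the moment at which its call begins. There is no depth.
- env.job_done(): hands the job in; it is judged then, once.
Trained networks look in the newest picture that a camera, given by its name, has taken for a name from the list of things; names that differ only in an ending like _2 or _b are one class to them, and where a whole thing is asked for, a point or a joint stands for the part that bears it (a point fixed in the world has none). Each returns a list of dicts, best first, with "conf" (0 to 1); they miss things now and then, are a little off and sometimes report something else, mostly with a low value. They report only what shows in the picture. A call takes as long as a camera call.
- env.silhouettes(camera, target): "region" (480x640 bool, what is visible of it) and "extent" ([left, top, right, bottom] in pixels, round what is visible of it).
- env.tip_of(camera, target): "centre" ([column, row] in pixels: a listed point, or the origin of a listed thing).
The state is a dict: "time": time; "q": joint angles; "dq": joint speeds; "effort": joint torques, N m; "tool_pos": TCP position; "eef_rot": TCP orientation; "force": force on the tool from outside, world axes, zero at the start; "torque": the same for the moment, N m; "grip_width": opening from 0.0 (shut) to 1.0 (fully open); "grip_force": force on a finger pad.
Only numpy, scipy, OpenCV 4.12 (cv2) and the standard library are available. Lean on these libraries where they do the work, as an engineer would, in place of code of your own. Each camera call takes 0.05 s, during which the arm holds its last target. There are 200 camera calls.

## Working session

There is one attempt and no reset: what is moved stays moved. The work goes in short steps, Python scripts to look and compute and a shell command to move; the robot and the scene stay as the last step left them, time stands still between calls to the robot, and variables do not carry over. Pictures are saved under pics/ and viewed, at most 10 in all, crops included, and the job is handed in when it is done.

```bash
mkdir -p pics; cat > h.py <<'E'
import numpy as np, cv2
from station import env
from scipy.spatial.transform import Rotation as R
def ray(f,px):
    u=cv2.undistortPoints(np.array([[px]],float),f["intrinsics"],np.array(f["dist"],float))[0,0]
    T=np.array(f["cam_to_world"]); d=T[:3,:3]@[u[0],u[1],1]; return T[:3,3],d/np.linalg.norm(d)
def atz(f,px,z):
    o,d=ray(f,px); return o+d*(z-o[2])/d[2]
def proj(f,P):
    T=np.linalg.inv(np.array(f["cam_to_world"])); 
    return cv2.projectPoints(np.atleast_2d(P).astype(float),cv2.Rodrigues(T[:3,:3])[0],T[:3,3],f["intrinsics"],np.array(f["dist"],float))[0][:,0]
def tri(rs):
    A=sum(np.eye(3)-np.outer(d,d) for o,d in rs); b=sum((np.eye(3)-np.outer(d,d))@o for o,d in rs)
    return np.linalg.solve(A,b)
def save(f,n): cv2.imwrite("pics/"+n,f["frame"][:,:,::-1])
def delta(pos,Rt):
    "rows from current measured pose to target pos/Rotation"
    s=env.state(); r=R.from_quat(s["eef_rot"])
    print("t mm",np.round(r.inv().apply(np.array(pos)-s["tool_pos"])*1000,1),"w deg",np.round((r.inv()*Rt).as_rotvec(degrees=True),2))
E
python3 - <<'E'
from h import *
np.set_printoptions(precision=4,suppress=True)
Z=dict(press=0,lid_hinge=.05,lid_bar=.055,weight_mid=.0925,towel_top=.008,print_tray=0,ink_jar=0,mug=0,tin=0)
F={}
for c in("top","scene"):
    F[c]=env.grab_frame(c); save(F[c],c+"0.png"); print(c,np.array(F[c]["cam_to_world"])[:3,3])
for n,z in Z.items():
    rs=[]
    for c in F:
        r=env.tip_of(c,n)
        if r:
            print(n,c,round(r[0]["conf"],2),np.array(r[0]["centre"]),atz(F[c],r[0]["centre"],z)); rs.append(ray(F[c],r[0]["centre"]))
    if len(rs)==2: print("   tri",tri(rs))
s=env.state();print({k:np.round(s[k],3) for k in s})
E
```

```text
top [ 0.3815 -0.008   1.0721]
scene [ 1.0866 -0.263   0.9717]
press top 0.8 [301.5 238.1] [0.5725 0.0473 0.    ]
press scene 0.87 [342.3 255.2] [0.5646 0.0475 0.    ]
   tri [0.5703 0.0456 0.0098]
lid_hinge top 0.72 [251.9 216.2] [0.607  0.1455 0.05  ]
lid_hinge scene 0.63 [391.8 239.8] [0.6011 0.1488 0.05  ]
   tri [0.6054 0.1446 0.0583]
lid_bar top 0.74 [376.1 258. ] [ 0.5249 -0.1029  0.055 ]
lid_bar scene 0.59 [274.5 251.3] [ 0.5244 -0.0988  0.055 ]
   tri [ 0.5251 -0.1009  0.0574]
weight_mid top 0.96 [288.8 251.3] [0.5303 0.0662 0.0925]
weight_mid scene 0.57 [342.7 216.6] [0.5262 0.0626 0.0925]
   tri [0.5289 0.0637 0.0958]
towel_top top 0.91 [159.5 274.7] [0.4902 0.3411 0.008 ]
towel_top scene 0.77 [434.6 187.2] [0.486 0.342 0.008]
   tri [0.4895 0.339  0.0134]
print_tray top 0.66 [377.8 257.7] [ 0.5333 -0.1116  0.    ]
print_tray scene 0.67 [141.8 291.4] [ 0.4668 -0.386   0.    ]
   tri [ 0.5277 -0.2385  0.0899]
ink_jar top 0.71 [459.9 189.8] [ 0.6818 -0.2887  0.    ]
ink_jar scene 0.64 [216.7 362.5] [ 0.6851 -0.2908  0.    ]
   tri [ 0.6831 -0.2905 -0.0052]
mug top 0.67 [177.9 167. ] [0.7258 0.3195 0.    ]
mug scene 0.71 [480.2 263.2] [0.7131 0.3214 0.    ]
   tri [0.7198 0.313  0.0166]
tin top 0.94 [197.3 366.3] [0.305  0.2546 0.    ]
tin scene 0.92 [367.2 146.3] [0.2868 0.2591 0.    ]
   tri [0.3062 0.2477 0.0234]
{'time': np.float64(1.0), 'q': array([-1.418,  0.22 ,  1.527,  0.   ,  1.395, -0.126]), 'dq': array([-0.001,  0.001, -0.   , -0.   ,  0.001, -0.   ]), 'effort': array([ -0.   , -49.458, -38.772,   0.07 ,   0.047,  -0.   ]), 'tool_pos': array([ 0.172, -0.601,  0.223]), 'eef_rot': array([ 0.99 ,  0.139,  0.   , -0.   ]), 'force': array([-0.178,  0.   , -0.867]), 'torque': array([-0.042, -0.001, -0.016]), 'grip_force': np.float64(0.0), 'grip_width': np.float64(1.001)}
```

View pics/top0.png

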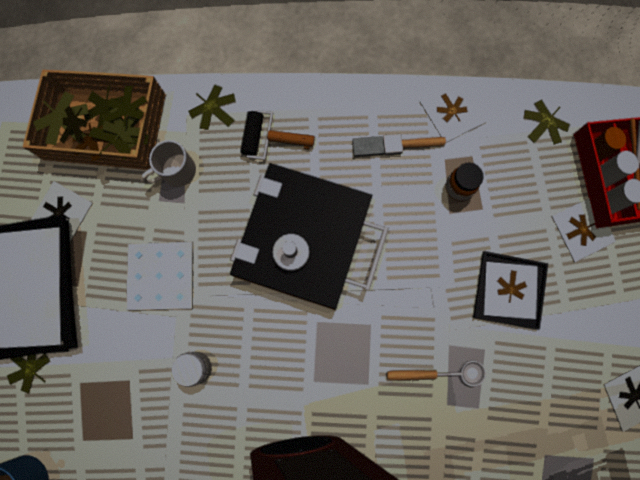

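View pics/scene0.png

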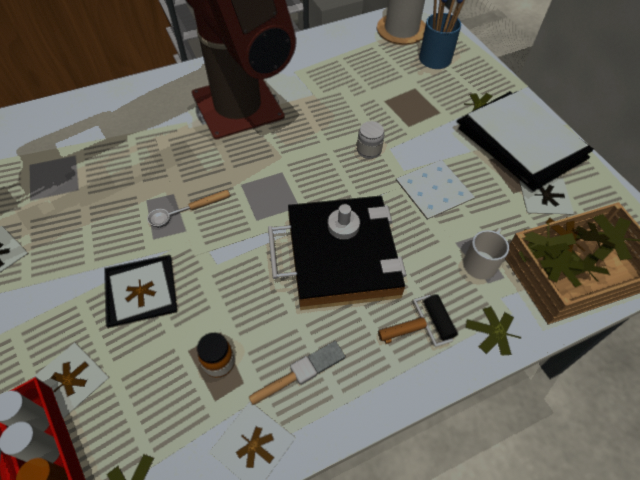

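The top view shows the shut press at about (305,235), with the weight on it at (291,250). The bar is on the right at (376,258), the towel on the left at (160,275), and the tray on the right at (510,290). The scene view agrees, and nothing stands close to the bar or the towel. I'll move above the weight next.

```bash
python3 -m pendant '[{"tx":527,"ty":-540,"tz":20,"claw":1},{"tx":527,"ty":-540,"tz":20,"claw":1},{"tx":527,"ty":-540,"tz":20,"claw":1},{"tx":527,"ty":-540,"tz":20,"claw":1},{"tx":527,"ty":-540,"tz":20,"claw":1},{"tx":527,"ty":-540,"tz":20,"claw":1},{"tx":527,"ty":-540,"tz":20,"claw":1},{"tx":527,"ty":-540,"tz":20,"claw":1},{"tx":527,"ty":-540,"tz":20,"claw":1},{"tx":527,"ty":-540,"tz":20,"claw":1}]' 20
python3 -m pendant '[{"claw":1}]' | head -c 300; python3 - <<'E'
from h import *
print(env.state()["tool_pos"])
delta([.529,.0645,.2],R.from_quat([.99,.139,0,0]))
E
```

```text
[ 0.1720026  -0.60084738  0.22253533]
t mm [ 526.3 -541.4   22.6] w deg [-0.   -0.   -0.01]$[0]: bad value
$[0]: bad value
```

```bash
python3 -m pendant '[{"claw":1,"tx":50,"ty":-50,"tz":0,"wx":0,"wy":0,"wz":0}]' 20
```

```text
time: 1.1
tool_pos: [0.194, -0.5598, 0.2214]
eef_rot: [0.991, 0.137, -0.001, 0.0]
force: [1.6, 0.7, -0.1]
grip_width: 1.001
grip_force: 0.0
```

```bash
python3 -m pendant '[{"claw":1,"tx":491,"ty":-506,"tz":22,"wx":0,"wy":0,"wz":0},{"claw":1,"tx":491,"ty":-506,"tz":22,"wx":0,"wy":0,"wz":0},{"claw":1,"tx":491,"ty":-506,"tz":22,"wx":0,"wy":0,"wz":0},{"claw":1,"tx":491,"ty":-506,"tz":22,"wx":0,"wy":0,"wz":0},{"claw":1,"tx":491,"ty":-506,"tz":22,"wx":0,"wy":0,"wz":0},{"claw":1,"tx":491,"ty":-506,"tz":22,"wx":0,"wy":0,"wz":0},{"claw":1,"tx":491,"ty":-506,"tz":22,"wx":0,"wy":0,"wz":0},{"claw":1,"tx":491,"ty":-506,"tz":22,"wx":0,"wy":0,"wz":0},{"claw":1,"tx":491,"ty":-506,"tz":22,"wx":0,"wy":0,"wz":0},{"claw":1,"tx":491,"ty":-506,"tz":22,"wx":0,"wy":0,"wz":0}]'
python3 - <<'E'
from h import *
delta([.529,.0645,.2],R.from_quat([.99,.139,0,0]))
f=env.grab_frame("wrist"); save(f,"w1.png")
for n,z in(("weight_mid",.0925),("lid_bar",.055),("lid_hinge",.05),("towel_top",.008)):
    for r in env.tip_of("wrist",n)[:2]: print(n,r["conf"],r["centre"],atz(f,r["centre"],z))
s=env.silhouettes("wrist","weight_mid")
if s: print(s[0]["conf"],s[0]["extent"])
E
```

```text
time: 2.1
tool_pos: [0.4329, -0.1147, 0.2074]
eef_rot: [0.99, 0.139, 0.001, 0.0]
force: [1.4, 0.2, -0.1]
grip_width: 0.998
grip_force: 0.0
t mm [ 141.7 -145.9    7.4] w deg [ 0.06 -0.07 -0.02]
weight_mid 0.95 [101.7, 32.2] [0.53037654 0.06471403 0.0925    ]
weight_mid 0.25 [186.7, 21.8] [0.55200324 0.0101779  0.0925    ]
lid_bar 0.85 [332.8, 114.2] [ 0.52510109 -0.10165285  0.055     ]
towel_top 0.37 [335.2, 115.7] [ 0.52845158 -0.10506378  0.008     ]
0.92 [56.2, 1.7, 170.6, 93.5]
```

View pics/w1.png

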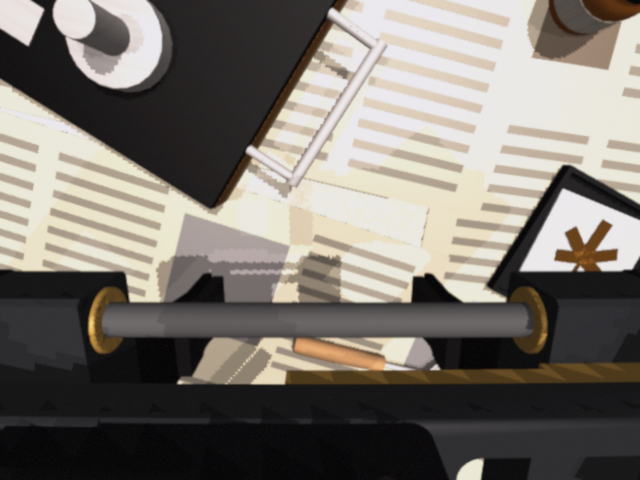

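The wrist view shows the weight at about (110,40), the bar ends at (381,45) and (291,182), and the tray off to the right. All three cameras put the weight within 2 mm of each other.

```bash
python3 -m pendant '[{"claw":1,"tx":143,"ty":-146,"tz":7,"wx":0,"wy":0,"wz":0},{"claw":1,"tx":143,"ty":-146,"tz":7,"wx":0,"wy":0,"wz":0},{"claw":1,"tx":143,"ty":-146,"tz":7,"wx":0,"wy":0,"wz":0},{"claw":1,"tx":143,"ty":-146,"tz":7,"wx":0,"wy":0,"wz":0},{"claw":1,"tx":143,"ty":-146,"tz":7,"wx":0,"wy":0,"wz":0},{"claw":1,"tx":143,"ty":-146,"tz":7,"wx":0,"wy":0,"wz":0},{"claw":1,"tx":143,"ty":-146,"tz":7,"wx":0,"wy":0,"wz":0}]'
python3 - <<'E'
from h import *
delta([.530,.0645,.089],R.from_quat([.99,.139,0,0]))
f=env.grab_frame("top")
for n,z in(("weight_mid",.0925),):
    for r in env.silhouettes("wrist",n)[:1]: print(n,r["conf"],r["extent"])
    f=env.grab_frame("wrist")
    for r in env.tip_of("wrist",n)[:2]: print(n,r["conf"],r["centre"],atz(f,r["centre"],z))
print(env.state()["q"])
E
```

```text
time: 3.1
tool_pos: [0.5291, 0.0611, 0.1998]
eef_rot: [0.99, 0.138, -0.0, 0.0]
force: [-0.5, -0.3, -1.0]
grip_width: 0.999
grip_force: 0.0
t mm [  1.8  -3.1 110.8] w deg [ 0.03  0.05 -0.14]
weight_mid 0.92 [56.2, 1.7, 170.6, 93.5]
weight_mid 0.69 [313.7, 236.9] [0.53026127 0.06398725 0.0925    ]
[-3.21114154e-02  1.67215691e-02  1.79153779e+00 -1.88186311e-04
  1.33291947e+00  1.26239161e+00]
```

```bash
python3 -m pendant '[{"claw":1,"tx":1.5,"ty":-3,"tz":30,"wx":0,"wy":0,"wz":0},{"claw":1,"tx":1.5,"ty":-3,"tz":60,"wx":0,"wy":0,"wz":0},{"claw":1,"tx":1.5,"ty":-3,"tz":85,"wx":0,"wy":0,"wz":0},{"claw":1,"tx":1.5,"ty":-3,"tz":100,"wx":0,"wy":0,"wz":0},{"claw":1,"tx":1.5,"ty":-3,"tz":110,"wx":0,"wy":0,"wz":0},{"claw":1,"tx":1.5,"ty":-3,"tz":110,"wx":0,"wy":0,"wz":0},{"claw":0,"tx":1.5,"ty":-3,"tz":110,"wx":0,"wy":0,"wz":0},{"claw":-1,"tx":1.5,"ty":-3,"tz":110,"wx":0,"wy":0,"wz":0},{"claw":-1,"tx":1.5,"ty":-3,"tz":110,"wx":0,"wy":0,"wz":0},{"claw":-1,"tx":1.5,"ty":-3,"tz":110,"wx":0,"wy":0,"wz":0}]' 35
python3 -m pendant '[{"claw":-1,"tx":0,"ty":0,"tz":0,"wx":0,"wy":0,"wz":0},{"claw":-1,"tx":0,"ty":0,"tz":0,"wx":0,"wy":0,"wz":0},{"claw":-1,"tx":0,"ty":0,"tz":0,"wx":0,"wy":0,"wz":0},{"claw":-1,"tx":0,"ty":0,"tz":0,"wx":0,"wy":0,"wz":0}]'
```

```text
time: 4.3
tool_pos: [0.5306, 0.0665, 0.0907]
eef_rot: [0.99, 0.139, 0.001, 0.0]
force: [0.9, 0.6, -0.1]
grip_width: 0.722
grip_force: 0.0
time: 4.7
tool_pos: [0.53, 0.0665, 0.0899]
eef_rot: [0.99, 0.139, -0.0, 0.0]
force: [1.0, -1.3, 0.1]
grip_width: 0.355
grip_force: 2.3
```

```bash
python3 -m pendant '[{"claw":-1,"tx":0,"ty":0,"tz":0,"wx":0,"wy":0,"wz":0},{"claw":-1,"tx":0,"ty":0,"tz":0,"wx":0,"wy":0,"wz":0},{"claw":-1,"tx":0,"ty":0,"tz":0,"wx":0,"wy":0,"wz":0},{"claw":-1,"tx":0,"ty":0,"tz":0,"wx":0,"wy":0,"wz":0},{"claw":-1,"tx":0,"ty":0,"tz":-5,"wx":0,"wy":0,"wz":0},{"claw":-1,"tx":0,"ty":0,"tz":-15,"wx":0,"wy":0,"wz":0},{"claw":-1,"tx":0,"ty":0,"tz":-25,"wx":0,"wy":0,"wz":0},{"claw":-1,"tx":0,"ty":0,"tz":-35,"wx":0,"wy":0,"wz":0},{"claw":-1,"tx":0,"ty":0,"tz":-45,"wx":0,"wy":0,"wz":0},{"claw":-1,"tx":0,"ty":0,"tz":-50,"wx":0,"wy":0,"wz":0}]' 35
python3 - <<'E'
from h import *
delta([.489,.340,.14],R.from_quat([.99,.139,0,0]))
E
```

```text
time: 5.7
tool_pos: [0.5309, 0.0665, 0.1417]
eef_rot: [0.99, 0.139, 0.001, 0.0]
force: [0.1, 0.3, -6.3]
grip_width: 0.293
grip_force: 35.0
t mm [  35.  -274.4    1.6] w deg [ 0.03 -0.12 -0.01]
```

```bash
python3 -m pendant '[{"claw":-1,"tx":2,"ty":-15,"tz":0,"wx":0,"wy":0,"wz":0},{"claw":-1,"tx":6,"ty":-45,"tz":0,"wx":0,"wy":0,"wz":0},{"claw":-1,"tx":10,"ty":-80,"tz":0,"wx":0,"wy":0,"wz":0},{"claw":-1,"tx":15,"ty":-120,"tz":0,"wx":0,"wy":0,"wz":0},{"claw":-1,"tx":20,"ty":-160,"tz":0,"wx":0,"wy":0,"wz":0},{"claw":-1,"tx":25,"ty":-200,"tz":0,"wx":0,"wy":0,"wz":0},{"claw":-1,"tx":30,"ty":-235,"tz":0,"wx":0,"wy":0,"wz":0},{"claw":-1,"tx":34,"ty":-260,"tz":0,"wx":0,"wy":0,"wz":0},{"claw":-1,"tx":35,"ty":-274,"tz":0,"wx":0,"wy":0,"wz":0},{"claw":-1,"tx":35,"ty":-274,"tz":0,"wx":0,"wy":0,"wz":0}]'
python3 - <<'E'
from h import *
for c in("wrist","top","scene"):
    f=env.grab_frame(c)
    for r in env.tip_of(c,"towel_top")[:1]: print("tow",c,r["conf"],atz(f,r["centre"],.008))
    for r in env.tip_of(c,"weight_mid")[:1]: print("wt",c,r["conf"],r["centre"],atz(f,r["centre"],.143))
print(env.state()["tool_pos"])
delta([.489,.340,.0375],R.from_quat([.99,.139,0,0]))
E
```

```text
time: 6.7
tool_pos: [0.487, 0.3414, 0.1394]
eef_rot: [0.99, 0.14, -0.001, -0.0]
force: [-0.2, -0.8, -7.0]
grip_width: 0.294
grip_force: 35.0
wt wrist 0.89 [319.5, 295.7] [0.48886118 0.34093539 0.143     ]
tow top 0.66 [0.48484643 0.33628756 0.008     ]
wt top 0.56 [139.3, 267.2] [0.48939085 0.33585346 0.143     ]
tow scene 0.88 [0.48756052 0.34456095 0.008     ]
wt scene 0.77 [442.8, 147.6] [0.47903256 0.33625166 0.143     ]
[0.48859045 0.33881017 0.14000818]
t mm [  0.7  -1.  102.5] w deg [ 0.   -0.   -0.08]
```

```bash
python3 -m pendant '[{"claw":-1,"tx":0,"ty":0,"tz":15,"wx":0,"wy":0,"wz":0},{"claw":-1,"tx":0,"ty":0,"tz":35,"wx":0,"wy":0,"wz":0},{"claw":-1,"tx":0,"ty":0,"tz":55,"wx":0,"wy":0,"wz":0},{"claw":-1,"tx":0,"ty":0,"tz":72,"wx":0,"wy":0,"wz":0},{"claw":-1,"tx":0,"ty":0,"tz":85,"wx":0,"wy":0,"wz":0},{"claw":-1,"tx":0,"ty":0,"tz":93,"wx":0,"wy":0,"wz":0},{"claw":-1,"tx":0,"ty":0,"tz":97,"wx":0,"wy":0,"wz":0},{"claw":-1,"tx":0,"ty":0,"tz":99,"wx":0,"wy":0,"wz":0},{"claw":-1,"tx":0,"ty":0,"tz":100,"wx":0,"wy":0,"wz":0},{"claw":-1,"tx":0,"ty":0,"tz":100,"wx":0,"wy":0,"wz":0}]'
python3 -m pendant '[{"claw":-1,"tx":0,"ty":0,"tz":0.7,"wx":0,"wy":0,"wz":0},{"claw":-1,"tx":0,"ty":0,"tz":1.4,"wx":0,"wy":0,"wz":0},{"claw":-1,"tx":0,"ty":0,"tz":2,"wx":0,"wy":0,"wz":0},{"claw":-1,"tx":0,"ty":0,"tz":2,"wx":0,"wy":0,"wz":0}]'
```

```text
time: 8.15
tool_pos: [0.4888, 0.3398, 0.0406]
eef_rot: [0.99, 0.139, 0.001, -0.0]
force: [-0.5, 0.4, -5.6]
grip_width: 0.289
grip_force: 35.0
time: 8.55
tool_pos: [0.4883, 0.3395, 0.038]
eef_rot: [0.99, 0.139, 0.0, -0.0]
force: [0.4, -0.7, -6.4]
grip_width: 0.293
grip_force: 35.0
```

```bash
python3 -m pendant '[{"claw":-1,"tx":0,"ty":0,"tz":0.5,"wx":0,"wy":0,"wz":0},{"claw":-1,"tx":0,"ty":0,"tz":1,"wx":0,"wy":0,"wz":0},{"claw":-1,"tx":0,"ty":0,"tz":1.3,"wx":0,"wy":0,"wz":0},{"claw":-1,"tx":0,"ty":0,"tz":1.3,"wx":0,"wy":0,"wz":0}]'
```

```text
time: 8.95
tool_pos: [0.4884, 0.3396, 0.0379]
eef_rot: [0.99, 0.139, -0.0, 0.0]
force: [-5.8, -2.8, 4.4]
grip_width: 0.292
grip_force: 35.0
```

```bash
python3 -m pendant '[{"claw":-0.3,"tx":0,"ty":0,"tz":-0.5,"wx":0,"wy":0,"wz":0},{"claw":0,"tx":0,"ty":0,"tz":-0.5,"wx":0,"wy":0,"wz":0},{"claw":0.3,"tx":0,"ty":0,"tz":-0.5,"wx":0,"wy":0,"wz":0},{"claw":0.3,"tx":0,"ty":0,"tz":-0.5,"wx":0,"wy":0,"wz":0},{"claw":0.3,"tx":0,"ty":0,"tz":-10,"wx":0,"wy":0,"wz":0},{"claw":0.3,"tx":0,"ty":0,"tz":-30,"wx":0,"wy":0,"wz":0},{"claw":0.3,"tx":0,"ty":0,"tz":-65,"wx":0,"wy":0,"wz":0},{"claw":0.3,"tx":0,"ty":0,"tz":-110,"wx":0,"wy":0,"wz":0},{"claw":0.3,"tx":0,"ty":0,"tz":-130,"wx":0,"wy":0,"wz":0},{"claw":0.3,"tx":0,"ty":0,"tz":-130,"wx":0,"wy":0,"wz":0}]'
python3 - <<'E'
from h import *
for c in("wrist","scene"):
    f=env.grab_frame(c)
    for r in env.tip_of(c,"weight_mid")[:1]: print("wt",c,r["conf"],r["centre"],atz(f,r["centre"],.0405))
# bar ends from w1 (old frame pose: reload not stored) -> top picture detections
b=np.array([.525,-.1015]); h=np.array([.6055,.1455]); v=h-b; print(np.linalg.norm(v),np.arctan2(v[1],v[0])-np.pi/2)
yaw=np.arctan2(v[1],v[0])-np.pi/2
delta([b[0],b[1],.168],R.from_euler("z",yaw)*R.from_euler("x",np.pi))
E
```

```text
time: 9.95
tool_pos: [0.4911, 0.341, 0.1723]
eef_rot: [0.99, 0.139, 0.004, -0.002]
force: [0.7, 0.6, -0.8]
grip_width: 0.648
grip_force: 0.0
wt wrist 0.7 [323.7, 238.9] [0.48813767 0.33482    0.0405    ]
wt scene 0.7 [434.6, 175.4] [0.47452429 0.34159136 0.0405    ]
0.2597869319269158 -0.31505558443322657
t mm [-85.  433.8  -2.5] w deg [ 0.08  0.14 34.02]
```

```bash
python3 -m pendant '[{"claw":0.3,"tx":-85,"ty":433,"tz":0,"wx":0,"wy":0,"wz":34},{"claw":0.3,"tx":-85,"ty":433,"tz":0,"wx":0,"wy":0,"wz":34},{"claw":0.3,"tx":-85,"ty":433,"tz":0,"wx":0,"wy":0,"wz":34},{"claw":0.3,"tx":-85,"ty":433,"tz":0,"wx":0,"wy":0,"wz":34},{"claw":0.3,"tx":-85,"ty":433,"tz":0,"wx":0,"wy":0,"wz":34},{"claw":0.3,"tx":-85,"ty":433,"tz":0,"wx":0,"wy":0,"wz":34},{"claw":0.3,"tx":-85,"ty":433,"tz":0,"wx":0,"wy":0,"wz":34},{"claw":0.3,"tx":-85,"ty":433,"tz":0,"wx":0,"wy":0,"wz":34},{"claw":0.3,"tx":-85,"ty":433,"tz":0,"wx":0,"wy":0,"wz":34},{"claw":0.3,"tx":-85,"ty":433,"tz":0,"wx":0,"wy":0,"wz":34}]'
python3 - <<'E'
from h import *
s=env.state();print(s["tool_pos"],np.round(s["q"],3))
f=env.grab_frame("wrist"); save(f,"w2.png")
for r in env.tip_of("wrist","lid_bar")[:2]: print(r["conf"],r["centre"],atz(f,r["centre"],.055))
np.save("w2.npy",{k:f[k] for k in f if k!="frame"},allow_pickle=True)
E
```

```text
time: 11.15
tool_pos: [0.5248, -0.1047, 0.165]
eef_rot: [0.987, -0.159, -0.001, 0.001]
force: [0.4, 1.5, -0.3]
grip_width: 0.651
grip_force: 0.0
[ 0.52484297 -0.10474167  0.16495868] [-0.343  0.057  1.819 -0.002  1.268  1.548]
0.81 [316.0, 240.3] [ 0.52376227 -0.10344576  0.055     ]
```

View pics/w2.png

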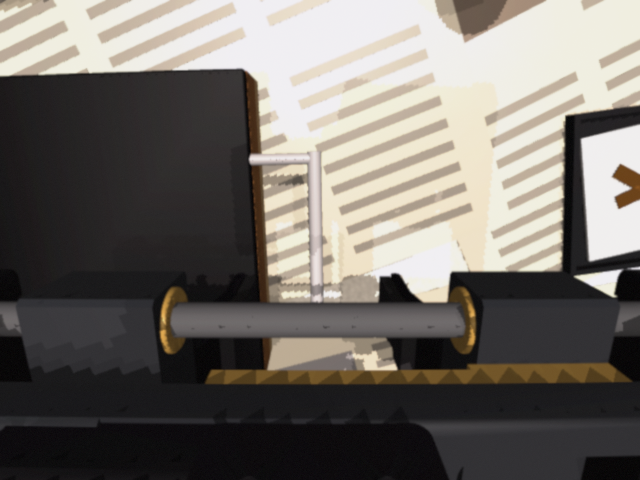

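The wrist view shows the bar running almost along the tool's x, from (315,153) to (318,300), between the fingers. The rod is at row 158.

```bash
python3 - <<'E'
from h import *
f=np.load("w2.npy",allow_pickle=True).item()
a=atz(f,[315.5,158],.055);b=atz(f,[318,292],.055);v=a-b
yaw=np.arctan2(v[1],v[0]);m=a-.06*v/np.linalg.norm(v)
print(a,b,yaw,"mid",m)
s=env.state();print("tool yaw",R.from_quat(s["eef_rot"]).as_matrix()[:,0])
delta([m[0],m[1],.036],R.from_euler("z",yaw)*R.from_euler("x",np.pi))
E
```

```text
[ 0.58123405 -0.12219883  0.055     ] [ 0.48379591 -0.09178558  0.055     ] -0.3025466704251148 mid [ 0.5239592 -0.1043217  0.055    ]
tool yaw [ 0.95009347 -0.31194598 -0.00347841]
t mm [  1.    3.8 128.8] w deg [-0.03  0.2  -0.84]
```

```bash
python3 -m pendant '[{"claw":-0.1,"tx":0,"ty":2,"tz":10,"wx":0,"wy":0,"wz":-0.5},{"claw":-0.1,"tx":0,"ty":2,"tz":25,"wx":0,"wy":0,"wz":-0.5},{"claw":-0.1,"tx":0,"ty":2,"tz":40,"wx":0,"wy":0,"wz":-0.5},{"claw":-0.1,"tx":0,"ty":2,"tz":50,"wx":0,"wy":0,"wz":-0.5},{"claw":-0.1,"tx":0,"ty":2,"tz":50,"wx":0,"wy":0,"wz":-0.5},{"claw":-0.1,"tx":0,"ty":2,"tz":50,"wx":0,"wy":0,"wz":-0.5}]'
python3 - <<'E'
from h import *
for i in range(3):
    f=env.grab_frame("wrist")
    delta([.5240,-.1035,.036],R.from_euler("z",-.305)*R.from_euler("x",np.pi))
    for r in env.tip_of("wrist","lid_bar")[:1]: print(r["conf"],r["centre"],atz(f,r["centre"],.055))
save(f,"w3.png")
E
```

```text
time: 11.85
tool_pos: [0.525, -0.1017, 0.1162]
eef_rot: [0.988, -0.152, -0.0, -0.0]
force: [-0.1, 1.0, -0.6]
grip_width: 0.454
grip_force: 0.0
t mm [-1.   1.9 80.9] w deg [-0.   -0.03 -0.03]
0.68 [322.2, 254.9] [ 0.52576543 -0.10496204  0.055     ]
t mm [-1.4  1.7 81.4] w deg [ 0.   -0.08 -0.05]
0.95 [320.7, 254.9] [ 0.52659462 -0.10448275  0.055     ]
t mm [-1.3  1.6 81.4] w deg [ 0.   -0.08 -0.06]
0.85 [320.1, 257.3] [ 0.52524086 -0.10378481  0.055     ]
```

View pics/w3.png

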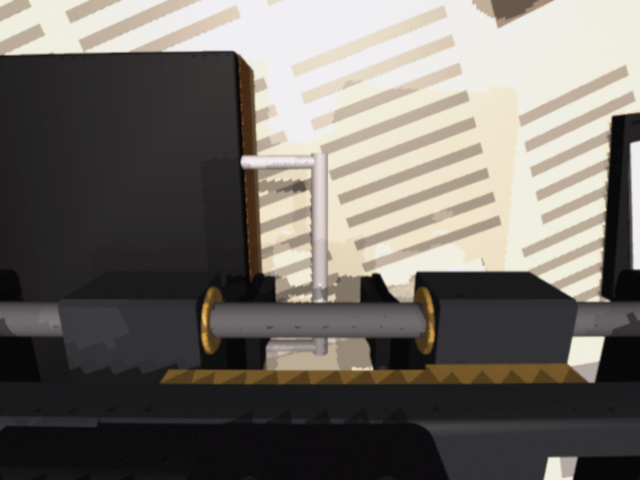

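The bar at column 320 lies centred between the fingers (about 265 and 375), parallel to the tool's x. I'll go down and close.

```bash
python3 -m pendant '[{"claw":-0.1,"tx":0,"ty":2,"tz":20,"wx":0,"wy":0,"wz":0},{"claw":-0.1,"tx":0,"ty":2,"tz":45,"wx":0,"wy":0,"wz":0},{"claw":-0.1,"tx":0,"ty":2,"tz":65,"wx":0,"wy":0,"wz":0},{"claw":-0.1,"tx":0,"ty":2,"tz":77,"wx":0,"wy":0,"wz":0},{"claw":-0.1,"tx":0,"ty":2,"tz":80,"wx":0,"wy":0,"wz":0},{"claw":-0.1,"tx":0,"ty":2,"tz":80,"wx":0,"wy":0,"wz":0},{"claw":-0.4,"tx":0,"ty":2,"tz":80,"wx":0,"wy":0,"wz":0},{"claw":-0.7,"tx":0,"ty":2,"tz":80,"wx":0,"wy":0,"wz":0},{"claw":-1,"tx":0,"ty":2,"tz":80,"wx":0,"wy":0,"wz":0},{"claw":-1,"tx":0,"ty":2,"tz":80,"wx":0,"wy":0,"wz":0}]' 25
python3 -m pendant '[{"claw":-1,"tx":0,"ty":0,"tz":0,"wx":0,"wy":0,"wz":0},{"claw":-1,"tx":0,"ty":0,"tz":0,"wx":0,"wy":0,"wz":0},{"claw":-1,"tx":0,"ty":0,"tz":0,"wx":0,"wy":0,"wz":0},{"claw":-1,"tx":0,"ty":0,"tz":0,"wx":0,"wy":0,"wz":0}]'
```

```text
time: 13.15
tool_pos: [0.5249, -0.1041, 0.0372]
eef_rot: [0.988, -0.152, 0.0, 0.0]
force: [-0.4, 0.4, -0.2]
grip_width: 0.174
grip_force: 0.0
time: 13.55
tool_pos: [0.525, -0.1034, 0.037]
eef_rot: [0.988, -0.152, 0.0, -0.0]
force: [1.6, 5.2, 2.9]
grip_width: 0.103
grip_force: 25.0
```

```bash
python3 -m pendant '[{"claw":-1,"tx":0,"ty":0.2,"tz":-4.6,"wx":-1,"wy":0,"wz":0},{"claw":-1,"tx":0,"ty":0.3,"tz":-13.9,"wx":-3,"wy":0,"wz":0},{"claw":-1,"tx":0,"ty":0,"tz":-25.5,"wx":-5.5,"wy":0,"wz":0},{"claw":-1,"tx":0,"ty":-0.8,"tz":-37,"wx":-8,"wy":0,"wz":0},{"claw":-1,"tx":0,"ty":-2.1,"tz":-48.5,"wx":-10.5,"wy":0,"wz":0},{"claw":-1,"tx":0,"ty":-3.9,"tz":-59.9,"wx":-13,"wy":0,"wz":0},{"claw":-1,"tx":0,"ty":-6.2,"tz":-71.3,"wx":-15.5,"wy":0,"wz":0},{"claw":-1,"tx":0,"ty":-9,"tz":-82.5,"wx":-18,"wy":0,"wz":0},{"claw":-1,"tx":0,"ty":-11.5,"tz":-91.4,"wx":-20,"wy":0,"wz":0},{"claw":-1,"tx":0,"ty":-14.4,"tz":-100.2,"wx":-22,"wy":0,"wz":0}]' 25
python3 - <<'E'
from h import *
s=env.state();print(np.round(s["q"],3),s["force"],s["torque"],s["grip_width"])
ax=np.array([np.cos(-.305),np.sin(-.305),0]);py=np.array([-ax[1],ax[0],0])
r=R.from_quat(s["eef_rot"]);print(r.as_matrix()[:,2]@py, r.as_matrix()[:,2])
E
```

```text
time: 14.55
tool_pos: [0.5291, -0.0898, 0.1367]
eef_rot: [0.97, -0.149, -0.029, 0.189]
force: [3.0, 2.3, -3.8]
grip_width: 0.102
grip_force: 25.0
[-0.081  0.192  1.777 -0.392  1.284  1.929] [ 3.01358368  2.32590014 -3.78683123] [ 0.81656449 -0.486948    0.13729225] 0.10188127073814021
-0.3753582538397321 [-0.11243273 -0.35812398 -0.92687976]
```

```bash
python3 -m pendant '[{"claw":-1,"tx":0,"ty":0.3,"tz":-11.6,"wx":-2.5,"wy":0,"wz":0},{"claw":-1,"tx":0,"ty":0.1,"tz":-23.1,"wx":-5,"wy":0,"wz":0},{"claw":-1,"tx":0,"ty":-0.6,"tz":-34.7,"wx":-7.5,"wy":0,"wz":0},{"claw":-1,"tx":0,"ty":-1.8,"tz":-46.2,"wx":-10,"wy":0,"wz":0},{"claw":-1,"tx":0,"ty":-3.5,"tz":-57.7,"wx":-12.5,"wy":0,"wz":0},{"claw":-1,"tx":0,"ty":-5.7,"tz":-69,"wx":-15,"wy":0,"wz":0},{"claw":-1,"tx":0,"ty":-8.4,"tz":-80.3,"wx":-17.5,"wy":0,"wz":0},{"claw":-1,"tx":0,"ty":-11.5,"tz":-91.4,"wx":-20,"wy":0,"wz":0},{"claw":-1,"tx":0,"ty":-14.4,"tz":-100.2,"wx":-22,"wy":0,"wz":0},{"claw":-1,"tx":0,"ty":-16,"tz":-104.6,"wx":-23,"wy":0,"wz":0}]' 25
python3 -m pendant '[{"claw":-1,"tx":0,"ty":0,"tz":0,"wx":0,"wy":0,"wz":0},{"claw":-1,"tx":0,"ty":0,"tz":0,"wx":0,"wy":0,"wz":0},{"claw":-1,"tx":0,"ty":0,"tz":0,"wx":0,"wy":0,"wz":0}]'
python3 - <<'E'
from h import *
s=env.state();print(np.round(s["q"],3),s["force"],s["torque"])
z=R.from_quat(s["eef_rot"]).as_matrix()[:,2]
g=np.array(s["tool_pos"])-.019*z; print("grasp",g,"tilt",np.degrees(np.arccos(-z[2])))
py=np.array([np.sin(.305),np.cos(.305)])
h=np.array([.524,-.1035])+.265*py; d=(h-g[:2])@py; e=g[2]-.05
print("lid angle",np.degrees(np.arctan2(e,d)-np.arctan2(5,265)),"radius",np.hypot(d,e))
for c in("scene","top"):
    f=env.grab_frame(c); save(f,c+"4.png")
    for n in("lid_bar","weight_mid"):
        for r in env.tip_of(c,n)[:1]: print(c,n,r["conf"],r["centre"],"grasp px",proj(f,g)[0])
E
```

```text
time: 15.55
tool_pos: [0.545, -0.0386, 0.2277]
eef_rot: [0.913, -0.14, -0.059, 0.379]
force: [-1.2, -1.8, -0.6]
grip_width: 0.104
grip_force: 25.0
time: 15.85
tool_pos: [0.5449, -0.039, 0.2272]
eef_rot: [0.913, -0.141, -0.059, 0.378]
force: [-0.4, 0.2, -1.9]
grip_width: 0.103
grip_force: 25.0
[ 0.179  0.351  1.552 -0.677  1.652  2.146] [-0.39825588  0.16439491 -1.90373798] [ 0.86926195 -0.15075048 -0.07998211]
grasp [ 0.54894827 -0.02620013  0.24069339] tilt 44.94130151453765
lid angle 44.97735913771287 radius 0.2648349917675009
scene lid_bar 0.91 [309.5, 195.6] grasp px [309.27232246 194.39654782]
scene weight_mid 0.7 [434.3, 178.3] grasp px [309.27232246 194.39654782]
top lid_bar 0.85 [341.5, 225.2] grasp px [339.43115814 226.84720178]
```

View pics/scene4.png

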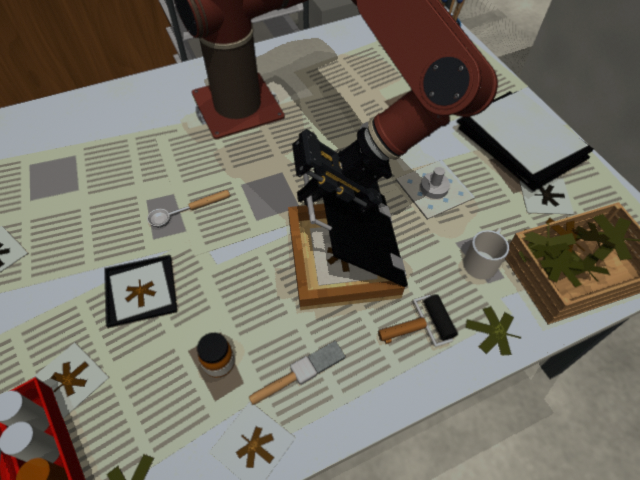

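The scene view shows the lid held open with the bar in the gripper at (309,195). The weight stands upright on the towel at (434,180), and everything else looks undisturbed. The lid angle works out at 45 degrees and it is steady, so I'll hand in.

```bash
python3 -c "
from station import env
print(env.job_done())"
```

```text
the job is handed in; nothing more can be done
None
```

The job is handed in: the weight stands upright near the middle of the towel, and the gripper is holding the lid open at about 45 degrees, with the other things left in place.

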